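Dress the sloping display of a hair-accessory stall

ROBOT

A 7-joint arm with a two-finger parallel gripper is mounted at the origin on the work surface. World frame = base frame: x ahead of the robot, y to its left, z up, the work surface at z = 0. Lengths are in mm, angles in rad, forces in N, time in s.
With the tool pointing down it reaches from about 400 to 875 mm from the base axis. Payload 6.5 kg.
Tool frame: the origin (TCP) lies on the front face of the gripper's body, between the roots of the fingers; the fingertips stand r.tips_ahead ahead of it and the grasp point (between the pads) lies 45 mm ahead of it (r.tips_ahead is the distance from the TCP to the fingertips, in mm); z points along the fingers, y is the line along which they close (so a half turn about z gives the same grasp; the last joint's range is limited). The gripper opens to 88 mm and grips with 3 to 60 N. Pads are 18 mm wide; open, the fingers measure 123 mm over their backs; the gripper's body (75 mm by 187 mm) begins 45 mm behind the grasp point.
Start: joints at [-1.343, 0.536, -0.004, 1.538, 0.003, 1.067, -0.071], TCP at [188.228, 622.142, 302.716] pointing down, gripper open.
Joint ranges: [-2.7, 2.7], [-0.37, 2.16], [-1.27, 1.26], [0.24, 2.4], [-1.31, 4.45], [0.19, 1.91], [-2.76, 2.76]. Speed limits (rad/s): [2.39, 2.39, 3.14, 3.14, 3.14, 3.14, 3.14].

INTERFACE

Orientations are given as a rotation vector (axis times angle).
In Python, from station import r, optics, job gives the robot as it stands. The module is installed in compiled form; this text tells all that it offers.
- The arm moves only by the tool arm_command, never from a script. Its argument "targets" is a list of rows, each a list of 3 entries, a list of its own where there are three numbers: the closure in counts, from 0 (fully open) to 255 (shut), then the shift along the tool's x, y, z in m, then the turn, a rotation vector about the tool's x, y, z in degrees. A call has 1 to 20 rows; each row is the pose to reach, as a shift and turn from the pose commanded when the call began, along the tool's axes at that moment; what a row does not reach only later rows make up. A row lasts 1/10 s, in which the tool goes at most 50 mm and 8.59 degrees, less where a joint would pass 70% of its speed; a pose out of reach is approached as far as the arm can. A call with a gripper value outside its range is refused whole. The fingers move at their own pace and stop on an object; the grip force is fixed at half the most. Time passes only in rows, so rows that repeat a pose let the fingers close. It gives the time, the measured TCP pose, the force, the opening and the grip force at its end, in the units of the state.
- r.get_state(): the state, without advancing time (a new reading comes with each control period).
- optics.snapshot(name): name is "scene" or "top" or "wrist"; returns (picture, depth): 420x560x3 uint8, blue, green, red; 420x560 float32, mm along the optical axis (not along the pixel's ray), 0 where there is no reading.
- optics.get_calibration(name): a dict with "intrinsics" (3x3 intrinsics, pixels), "rvec" (rotation vector, rad) and "tvec" (3), from world to camera coordinates, as OpenCV has them. Camera axes: x right, y down, z forward; pixel columns grow to the right and rows downward; lengths in mm; the calibration is good to about 2 mm. The wrist camera is an equidistant fisheye: a pixel r from the principal point sees the ray r / f radians off the axis. A picture is of the moment at which its call begins: read the wrist's pose just before it. get_calibration takes no time and is no camera call; for the wrist camera it gives the pose at the moment of the call.
- job.job_done(): hands the job in; it is judged then, once.
The state is a dict: "clock": time; "qpos": joint angles; "joint_vel": joint speeds; "joint_torque": joint torques, N m; "position": TCP position; "orientation": TCP orientation; "wrist_force": force on the tool from outside, world axes, zero at the start; "torque": the same for the moment, N m; "gripper_width": finger opening in mm; "grasp_force": force on a finger pad.
Only numpy, scipy, OpenCV 4.12 (cv2) and the standard library are available. Lean on these libraries where they do the work, as an engineer would, in place of code of your own. Each camera call takes 0.05 s, during which the arm holds its last target. There are 200 camera calls.

TASK

Set up the sloping display for the stall: first lay the divided wooden tray flat on the ramp, centred and square, right up against the cleat at its lower edge. Then, one after the other, put the small closed carton flat in the tray's narrow compartment, the open gift box right way up and flat in the wide compartment, and last stand the round tin upright inside the gift box. Leave everything standing released where it belongs, and do not disturb the hand mirror, the pen cup or the coin dish.

Things in the scene. Friction and masses are not known exactly. Their poses are not given: they have to be found in the camera images.
- tray: Loose wooden tray, 160 (x) x 180 (y) mm, 0.3 kg. Origin: centre of underside, z up. Floor and walls 5 mm thick, walls 14 mm high. Divider along x, full length, 10 mm thick, centred at y = +15, top at z = 45: the grip (pinch across y, at x = 0). Narrow compartment: y +20 to +85. Wide: y -85 to +10. Both x -75 to +75 and floor at z = 5. It may lie on the ramp either way round (half turn).
- carton: Loose small closed cardboard carton with a grey bow on its lid, 60 (its x) x 44 (its y) x 34 mm high (the flat bow adds 3 mm), 0.08 kg. Origin: centre of the underside, z up. Goes into the tray's narrow compartment, either way round, with its x along the tray's x; there is more room for fingers at its x ends than at its sides.
- gift_box: Loose open-topped cardboard box, 66 (its x) x 78 (its y) x 30 mm high, walls and floor 4 mm, 0.09 kg. Origin: centre of the underside, z up. Grasp it over the outside across its x (66 mm). Goes into the tray's wide compartment, either way round, with its x along the tray's x.
- tin: Loose upright round metal tin, 43 mm diameter, 64 mm high, 0.08 kg. Origin: centre of the underside, z up. It stands inside the gift box and then rises 38 mm above the box's rim.
- ramp_seat (a point): On the fixed white ramp: where the centre of the tray's underside belongs. z is square to the slope, x points up the slope (15 deg; low edge towards the robot), y along the wooden cleat. Slope: x -92 to +108, y +-120 mm, top edge 72 mm above the table. Cleat 12 mm thick, 15 mm high, its face at x = -80 mm. Things do not slide down the slope by themselves.
- mirror: Bystander: loose black hand mirror lying flat, 96 mm disc 11 mm thick, handle 100 mm along its +y. Origin: centre of the disc's underside.
- pen_cup: Bystander: loose white cup with pens, 72 mm diameter, pens reach 140 mm high. Origin: centre of the underside.
- coin_dish: Bystander: loose steel dish, 80 mm diameter, 28 mm high. Origin: centre of the underside.
Not all that is in view belongs to the job. Leave any green or purple look-alike of the gift_box alone.

How it is judged (in metres and radians):
On the way, in this order (a step that is already met when the one before it is completed fails the run):
1. the tray lies on the ramp against the cleat, let go (x of tray in the frame of ramp_seat between -0.006 and 0.01 m and y of tray in the frame of ramp_seat between -0.02 and 0.02 m and z of tray in the frame of ramp_seat between -0.004 and 0.005 m and angle between the x axis of tray and the x axis of ramp_seat, either way round below 0.12 rad and angle between the z axis of tray and the z axis of ramp_seat, either way round below 0.07 rad and angle between tray's own z axis and vertical below 0.6 rad and contact force between tray and the fingers below 0.2 N and linear speed of tray below 0.02 m/s), for 0.2 s.
2. then the carton lies flat in the narrow compartment, let go (x of carton in the frame of tray between -0.055 and 0.055 m and y of carton in the frame of tray between 0.025 and 0.08 m and z of carton in the frame of tray between 0.001 and 0.01 m and angle between the z axis of carton and the z axis of tray, either way round below 0.1 rad and angle between carton's own z axis and vertical below 0.6 rad and contact force between carton and the fingers below 0.2 N and linear speed of carton below 0.02 m/s), for 0.2 s.
3. then the gift box lies flat in the wide compartment, let go (x of gift_box in the frame of tray between -0.055 and 0.055 m and y of gift_box in the frame of tray between -0.065 and -0.01 m and z of gift_box in the frame of tray between 0.001 and 0.01 m and angle between the z axis of gift_box and the z axis of tray, either way round below 0.1 rad and angle between gift_box's own z axis and vertical below 0.6 rad and contact force between gift_box and the fingers below 0.2 N and linear speed of gift_box below 0.02 m/s), for 0.2 s.
4. last the tin stands in the gift box, let go (x of tin in the frame of gift_box between -0.016 and 0.016 m and y of tin in the frame of gift_box between -0.022 and 0.022 m and z of tin in the frame of gift_box between 0.001 and 0.009 m and angle between the z axis of tin and the z axis of gift_box, either way round below 0.12 rad and angle between tin's own z axis and vertical below 0.6 rad and contact force between tin and the fingers below 0.2 N and linear speed of tin below 0.02 m/s), for 0.2 s.
At the end, for the whole second after the job is handed in: Tray flat on the slope (4 deg), at most 10 mm from the cleat, within 20 mm of centred and 0.12 rad of square; carton flat on the narrow compartment's floor, gift box flat on the wide one's, tin upright on the gift box's floor; all released and at rest (all of step 1 and all of step 2 and all of step 3 and all of step 4); the robot touches nothing.
It fails at once if the hand mirror is pushed more than 30 mm or tipped over (distance of mirror from where it was at the start of the episode above 0.03 m or angle between mirror's own z axis and vertical above 0.5 rad).
It fails at once if the pen cup is pushed more than 30 mm or tipped over (distance of pen_cup from where it was at the start of the episode above 0.03 m or angle between pen_cup's own z axis and vertical above 0.5 rad).
It fails at once if the coin dish is pushed more than 30 mm or tipped over (distance of coin_dish from where it was at the start of the episode above 0.03 m or angle between coin_dish's own z axis and vertical above 0.5 rad).
It also fails if it takes over 115 s, if anything falls off the work surface, if the arm or the gripper's body presses on something with over 40 N, if the wrist force passes 120 N, or if a joint passes its speed limit or range.

## Working session

There is one attempt and no reset: what is moved stays moved. The work goes in short steps, Python scripts to look and compute and a tool call to move; the robot and the scene stay as the last step left them, time stands still between calls to the robot, and variables do not carry over. Pictures are saved under pics/ and viewed, at most 14 in all, crops included, and the job is handed in when it is done.

Besides the shell and the picture viewer there is one more tool, called after "Request:" in YAML: its name, and indented under it one key for each argument. arm_command: Moves the arm, as the interface text tells. Its arguments: {"type":"object","properties":{"targets":{"type":"array"}},"required":["targets"]}

```bash
mkdir -p pics; cat > h.py <<'E'
import numpy as np, cv2
from scipy.spatial.transform import Rotation as R
from station import r, optics, job
def cam(n):
    c=optics.get_calibration(n); K=np.array(c["intrinsics"],float)
    return K,R.from_rotvec(np.ravel(c["rvec"])).as_matrix(),np.ravel(c["tvec"])
def cloud(n):
    K,Rm,t=cam(n); im,d=optics.snapshot(n)
    v,u=np.mgrid[:420,:560]; x=(u-K[0,2])/K[0,0]; y=(v-K[1,2])/K[1,1]
    if n=="wrist":
        th=np.hypot(x,y); s=np.tan(th)/np.maximum(th,1e-9); x=x*s; y=y*s
    P=np.stack([x*d,y*d,d],-1); return im,d,(P-t)@Rm
E
python3 - <<'E'
from h import *
s=r.get_state(); print(s,r.tips_ahead)
for n in("scene","top"):
    im,d,P=cloud(n); cv2.imwrite(f"pics/{n}.png",im); np.savez(f"{n}.npz",im=im,P=P,d=d); print(n,-cam(n)[1].T@cam(n)[2])
E
```

```text
{'clock': 0.0, 'qpos': array([-1.34319222,  0.5371709 , -0.0044416 ,  1.5388725 ,  0.00259223,
        1.06728614, -0.07118664]), 'joint_vel': array([ 0.00069638, -0.00011143,  0.00071004,  0.00211357, -0.00116557,
        0.00076877,  0.00068236]), 'joint_torque': array([ 8.94239383e-05, -5.70993161e+01,  9.90669988e-01, -2.51603633e+01,
       -5.63605980e-02,  1.80436566e-02,  1.64134867e-04]), 'position': array([188.0958877 , 621.66106582, 301.8361264 ]), 'orientation': array([-4.59697632e-01, -3.10763978e+00,  2.71079582e-03]), 'wrist_force': array([-0.10707342,  0.73713062,  0.926584  ]), 'torque': array([-0.0377733 , -0.00800031,  0.01182433]), 'grasp_force': 0.0, 'gripper_width': 88.28704227102126} 64.0
scene [1032.42180049  485.17949417  720.92046133]
top [ 501.06469748  -54.22480453 1210.77404935]
```

View pics/scene.png

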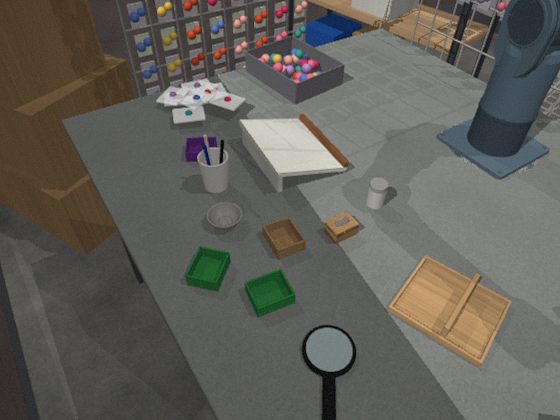

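View pics/top.png

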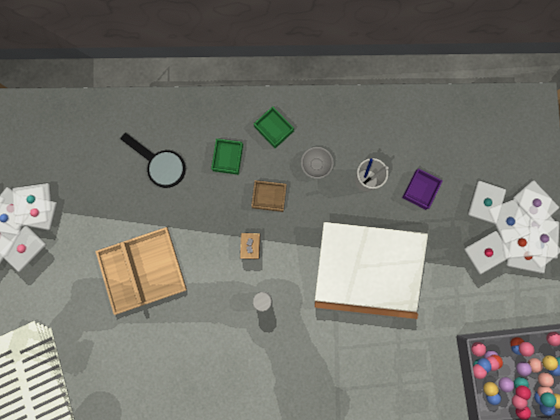

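The top picture shows the tray at (140,270), the carton at (250,246), the tin at (262,301), the ramp at (372,270) with its cleat along row 308, the mirror at (166,168), the dish at (317,162) and the cup at (373,173). There are four open boxes: brown (269,195), green (228,156), green (274,127) and purple (422,189). The brown one is the gift box, since it is cardboard and the green and purple ones are look-alikes.

```bash
python3 - <<'E'
from h import *
D=np.load("top.npz"); im=D["im"];P=D["P"]
cv2.imwrite("pics/crop.png",cv2.resize(im[110:330,90:440],None,fx=2.2,fy=2.2,interpolation=cv2.INTER_CUBIC))
def box(name,u0,u1,v0,v1,zlo,zhi,mask=None):
    p=P[v0:v1,u0:u1].reshape(-1,3); p=p[(p[:,2]>zlo)&(p[:,2]<zhi)]
    (c,s,a)=cv2.minAreaRect(p[:,:2].astype(np.float32)); print(name,len(p),"c",np.round(c,1),"size",np.round(s,1),"ang",round(a,1),"z",np.round(np.percentile(p[:,2],[5,50,95]),1)); return p
box("table",200,240,330,380,-20,20)
box("tray",85,200,215,325,8,60)
q=box("divider",85,200,215,325,30,60)
box("carton",232,268,228,265,25,60)
box("gift",245,295,172,218,20,60)
box("tin",245,285,280,318,50,90)
box("dish",295,340,140,185,12,60); box("cup",345,400,150,205,20,170)
box("mirror",145,190,145,192,6,30); box("handle",115,150,125,160,5,30)
hsv=cv2.cvtColor(im,cv2.COLOR_BGR2HSV)
m=np.zeros((420,560),bool); m[215:325,305:440]=1
w=m&(hsv[...,1]<40)&(hsv[...,2]>190)&(P[...,2]>12)
p=P[w]; A=np.c_[p[:,:2],np.ones(len(p))]
for i in range(3):
    k=np.linalg.lstsq(A,p[:,2],rcond=None)[0]; e=p[:,2]-A@k; A=A[abs(e)<3];p=p[abs(e)<3]
n=np.array([-k[0],-k[1],1]);n/=np.linalg.norm(n); print("plane",k,"tilt",np.degrees(np.arccos(n[2])),"az",np.degrees(np.arctan2(k[1],k[0])),len(p))
f=p[:,:2].astype(np.float32); c,s,a=cv2.minAreaRect(f); print("ramp",c,s,a,np.round(cv2.boxPoints((c,s,a)),1).tolist(),p[:,2].min(),p[:,2].max())
b=m&(hsv[...,1]>90)&(P[...,2]>15); p=P[b]; c,s,a=cv2.minAreaRect(p[:,:2].astype(np.float32)); print("cleat",c,s,a,np.round(cv2.boxPoints((c,s,a)),1).tolist(),np.percentile(p[:,2],[5,50,95]))
E
```

```text
table 1992 c [306.6 103.4] size [114.4  94.7] ang 0.1 z [-4.4 -0.3  3.5]
tray 1488 c [507.5 293.1] size [160.2 182. ] ang 18.4 z [ 8.3 14.  45.9]
divider 366 c [502.2 307.2] size [148.9  12.2] ang 18.8 z [32.3 43.6 48. ]
carton 475 c [562.6  28.4] size [43.4 59.5] ang 89.6 z [29.4 33.9 38.2]
gift 222 c [684.9 -17.4] size [77.7 66.6] ang 82.9 z [21.9 28.7 32.7]
tin 281 c [434.2  -1.3] size [40.7 41.5] ang 0.5 z [60.  63.5 67.2]
dish 504 c [ 765.7 -136.4] size [76.2 77.9] ang 89.4 z [12.7 21.5 29.3]
cup 635 c [ 724.6 -258.2] size [70.4 70. ] ang 17.0 z [ 27.4  77.  133.2]
mirror 1168 c [760.1 240.6] size [107.9  98.5] ang 4.9 z [ 6.9 10.4 14.5]
handle 293 c [817.5 320.8] size [98.1 57.6] ang 69.4 z [ 5.5  9.4 13.6]
plane [  0.23890907   0.11050239 -43.4320395 ] tilt 14.747252291253055 az 24.821912684925127 877
ramp (507.0106201171875, -272.7774658203125) (195.64341735839844, 76.12239837646484) 7.731400966644287 [[405.0, -248.1999969482422], [415.20001220703125, -323.70001220703125], [609.0999755859375, -297.29998779296875], [598.7999877929688, -221.89999389648438]] 19.69141713574391 74.32170360261159
cleat (424.9222106933594, -200.39614868164062) (324.6712951660156, 56.95220184326172) 72.43375396728516 [[348.79998779296875, -346.6000061035156], [403.1000061035156, -363.79998779296875], [501.1000061035156, -54.20000076293945], [446.79998779296875, -37.0]] [31.10974674 35.66713341 39.90079   ]
```

View pics/crop.png

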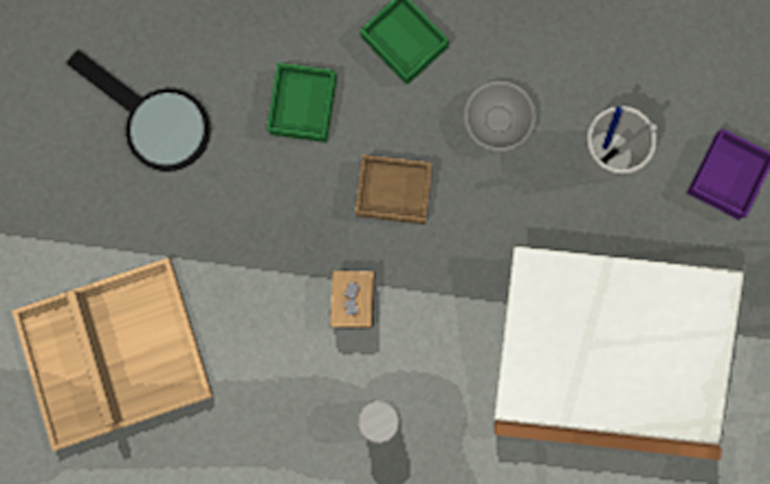

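The crop shows an open brown cardboard box at crop (393,188), which confirms the gift box. The ramp measurement needs a cleaner mask.

```bash
python3 - <<'E'
from h import *
D=np.load("top.npz"); im=D["im"];P=D["P"]
hsv=cv2.cvtColor(im,cv2.COLOR_BGR2HSV)
reg=np.zeros((420,560),np.uint8); reg[215:325,305:440]=1
def big(m):
    n,l,s,c=cv2.connectedComponentsWithStats(m.astype(np.uint8)); i=1+np.argmax(s[1:,4]); return l==i
w=big(reg&(hsv[...,2]>175)&(hsv[...,1]<60)); b=big(reg&(hsv[...,1]>110)&(hsv[...,2]>60))
for nm,m in(("white",w),("cleat",b)):
    c=cv2.findContours(m.astype(np.uint8),0,2)[0][0]; rr=cv2.minAreaRect(c); print(nm,m.sum(),rr,np.round(cv2.boxPoints(rr)).tolist())
e=cv2.erode(w.astype(np.uint8),np.ones((5,5)))>0; p=P[e]
A=np.c_[p[:,:2],np.ones(len(p))]; k=np.linalg.lstsq(A,p[:,2],rcond=None)[0]; res=p[:,2]-A@k
print(k,"tilt",np.degrees(np.arctan(np.hypot(k[0],k[1]))),"az",np.degrees(np.arctan2(k[1],k[0])),res.std())
# cast contour corners onto plane
K,Rm,t=cam("top"); C=-Rm.T@t
def onto(uv,pl):  # z=pl0 x+pl1 y+pl2
    o=[]
    for u,v in uv:
        d=Rm.T@np.linalg.inv(K)@[u,v,1]; s=(pl[0]*C[0]+pl[1]*C[1]+pl[2]-C[2])/(d[2]-pl[0]*d[0]-pl[1]*d[1]); o.append(C+s*d)
    return np.array(o)
q=cv2.approxPolyDP(cv2.convexHull(cv2.findContours(w.astype(np.uint8),0,2)[0][0]),5,True)[:,0]; print(q.tolist()); W=onto(q,k); print(np.round(W,1).tolist())
for i in range(len(W)): print(np.linalg.norm(W[i]-W[i-1]))
q=cv2.approxPolyDP(cv2.convexHull(cv2.findContours(b.astype(np.uint8),0,2)[0][0]),3,True)[:,0]; print(q.tolist()); print(np.round(onto(q,k+[0,0,15.5]),1).tolist())
E
```

```text
white 8184 ((370.7317199707031, 266.4146423339844), (105.13081359863281, 79.06897735595703), 6.340191841125488) [[314.0, 300.0], [323.0, 221.0], [427.0, 233.0], [419.0, 312.0]]
cleat 620 ((365.88409423828125, 309.54266357421875), (102.8117446899414, 5.9633026123046875), 6.340191841125488) [[314.0, 307.0], [315.0, 301.0], [417.0, 312.0], [417.0, 318.0]]
[0.21501783 0.23937081 3.91934358] tilt 17.836223776876835 az 48.06783517073843 82.95859034690704
[[324, 222], [427, 234], [416, 309], [315, 300]]
[[610.3, -143.3, 100.8], [586.0, -391.9, 36.1], [409.4, -366.4, 4.2], [435.9, -122.0, 68.4]]
178.68218732579845
258.0942770870919
181.28034677475668
254.07129404429892
[[417, 315], [415, 318], [316, 307], [315, 302]]
[[396.5, -364.7, 17.4], [389.6, -359.8, 17.1], [421.1, -123.2, 80.5], [432.3, -121.0, 83.4]]
```

```bash
python3 - <<'E'
from h import *
D=np.load("top.npz"); im=D["im"];P=D["P"];d=D["d"]
v,u=np.mgrid[:420,:560]
m=(u>332)&(u<408)&(v>236)&(v<298)&(P[...,2]>15)&(P[...,2]<85)&(d>0); p=P[m]
for i in range(4):
    A=np.c_[p[:,:2],np.ones(len(p))]; k=np.linalg.lstsq(A,p[:,2],rcond=None)[0]; e=p[:,2]-A@k; g=abs(e)<6; p=p[g]
print(k,"tilt",np.degrees(np.arctan(np.hypot(k[0],k[1]))),"az",np.degrees(np.arctan2(k[1],k[0])),len(p),e.std())
K,Rm,t=cam("top"); C=-Rm.T@t
def z(uv,h):
    w=Rm.T@np.linalg.inv(K)@[*uv,1]; return C+(h-C[2])/w[2]*w
hsv=cv2.cvtColor(im,cv2.COLOR_BGR2HSV); w=(hsv[...,2]>175)&(hsv[...,1]<60)
# top edge: per column first white row; side edges: per row
c=np.arange(332,418); e1=[(x,np.argmax(w[215:,x])+214.5) for x in c]; T=np.array([z(q,72) for q in e1])[:,:2]
vx,vy,x0,y0=cv2.fitLine(T.astype(np.float32),cv2.DIST_HUBER,0,.01,.01).ravel(); yaw=np.degrees(np.arctan2(vy,vx)); print("top edge dir",yaw,x0,y0)
for row in (232,245,265,285,298):
    xs=np.where(w[row,305:440])[0]+305; print(row,xs.min(),xs.max())
    a=[]
    # height along row from fitted slope: 15deg
    for xx in (xs.min()-.5,xs.max()+.5):
        h=45
        for _ in range(8):
            q=z((xx,row),h); psi=np.radians(yaw-90 if yaw>0 else yaw+90); s=(q[0]-x0)*np.cos(psi)+(q[1]-y0)*np.sin(psi); h=72+s*np.tan(np.radians(15))
        a.append(q)
    print(np.round(a,1).tolist(), np.linalg.norm(a[0]-a[1]), "s",s, "mid lat", [-(q[0])*np.sin(psi)+q[1]*np.cos(psi) for q in a])
E
```

```text
[ 2.63007530e-01 -3.05638319e-02 -9.47614384e+01] tilt 14.830312982127325 az -6.628551270978161 4517 2.154847730063135
top edge dir 82.76058 600.26715 -261.33044
232 323 413
[[590.5, -142.2, 65.4], [588.3, -350.9, 71.8]] 208.82674051164406 s -0.614555590453211 mid lat [np.float64(-66.64501669783914), np.float64(-273.983395647918)]
245 321 425
[[560.9, -137.6, 57.4], [558.6, -379.0, 64.9]] 241.55014187027672 s -26.555245647949747 mid lat [np.float64(-65.79703878765298), np.float64(-305.5941271121523)]
265 319 422
[[514.9, -132.9, 45.0], [513.0, -373.4, 52.6]] 240.56574876846503 s -72.48608847138769 mid lat [np.float64(-66.97481843301058), np.float64(-305.74548102455606)]
285 316 420
[[468.5, -125.9, 32.4], [466.9, -370.0, 40.2]] 244.22318386028437 s -118.63437401805501 mid lat [np.float64(-65.83710174377461), np.float64(-308.1867666855892)]
298 315 418
[[438.0, -123.5, 24.2], [436.7, -366.1, 32.1]] 242.7658453258498 s -149.08825293924116 mid lat [np.float64(-67.31047738531618), np.float64(-308.1802777458542)]
```

```bash
cat >> h.py <<'E'
def Rt(yaw,tilt=0,psi=-7.1):
    "tool down with its y at world yaw; tilt = seat normal leaning, deg"
    a=np.radians(yaw); y=np.array([np.cos(a),np.sin(a),0]); z=np.array([0,0,-1.]); M=np.column_stack([np.cross(y,z),y,z])
    p=np.radians(psi); return R.from_rotvec(np.radians(-tilt)*np.array([-np.sin(p),np.cos(p),0])).as_matrix()@M
def plan(wps):
    s=r.get_state(); p0=s["position"]; R0=R.from_rotvec(s["orientation"]).as_matrix()
    print("t",round(s["clock"],2),"p",np.round(p0,1),"w",round(s["gripper_width"],1),"F",np.round(s["wrist_force"],1),"q",np.round(s["qpos"],2))
    for p,M in wps:
        print(np.round(R0.T@(np.array(p)-p0)/1000,4).tolist(),np.round(np.degrees(R.from_matrix(R0.T@M).as_rotvec()),1).tolist())
psi=-7.1; SEAT=np.array([496.4,-251.0,44.0])
c,s_=np.cos(np.radians(psi)),np.sin(np.radians(psi)); t15=np.radians(15)
E=np.column_stack([[np.cos(t15)*c,np.cos(t15)*s_,np.sin(t15)],[-s_,c,0],[-np.sin(t15)*c,-np.sin(t15)*s_,np.cos(t15)]])
def seat(x,y,z): return SEAT+E@np.array([x,y,z])
E
python3 - <<'E'
from h import *
print(E[:,2],Rt(82.9,15)[:,2],R.from_rotvec(r.get_state()["orientation"]).as_matrix()[:,1])
plan([([502.5,307.3,200],Rt(108.6)),([502.5,307.3,77],Rt(108.6))])
E
```

```text
[-0.2568344   0.03199042  0.96592583] [ 0.2568344  -0.03199042 -0.96592583] [ 0.2895005   0.95717659 -0.00155987]
t 0.1 p [188.1 621.7 301.9] w 88.0 F [-1.7  0.7  0. ] q [-1.34  0.54 -0.    1.54  0.    1.07 -0.07]
[-0.392, -0.2098, 0.1023] [-0.1, -0.0, -35.4]
[-0.392, -0.2096, 0.2253] [-0.1, -0.0, -35.4]
```

Request:
arm_command:
  targets:
    - [0, [-0.392, -0.21, 0.102], [0, 0, -35.4]]
    - [0, [-0.392, -0.21, 0.102], [0, 0, -35.4]]
    - [0, [-0.392, -0.21, 0.102], [0, 0, -35.4]]
    - [0, [-0.392, -0.21, 0.102], [0, 0, -35.4]]
    - [0, [-0.392, -0.21, 0.102], [0, 0, -35.4]]
    - [0, [-0.392, -0.21, 0.102], [0, 0, -35.4]]
    - [0, [-0.392, -0.21, 0.102], [0, 0, -35.4]]
    - [0, [-0.392, -0.21, 0.102], [0, 0, -35.4]]
    - [0, [-0.392, -0.21, 0.102], [0, 0, -35.4]]
    - [0, [-0.392, -0.21, 0.102], [0, 0, -35.4]]
    - [0, [-0.392, -0.21, 0.102], [0, 0, -35.4]]
    - [0, [-0.392, -0.21, 0.102], [0, 0, -35.4]]
    - [0, [-0.392, -0.21, 0.102], [0, 0, -35.4]]
    - [0, [-0.392, -0.21, 0.102], [0, 0, -35.4]]
    - [0, [-0.392, -0.21, 0.102], [0, 0, -35.4]]

```text
clock: 1.6
position: [502.0, 308.6, 201.0]
orientation: [-0.51, 3.1, 0.001]
wrist_force: [0.1, 0.0, 0.5]
gripper_width: 88.2
grasp_force: 0.0
```

```bash
python3 - <<'E'
from h import *
im,d,P=cloud("wrist"); cv2.imwrite("pics/w1.png",im)
m=(P[...,2]>34)&(P[...,2]<55)&(d>0)&(abs(P[...,0]-502)<110)&(abs(P[...,1]-307)<60)
p=P[m]; print(len(p)); print(cv2.minAreaRect(p[:,:2].astype(np.float32)))
plan([([502.5,307.3,77],Rt(108.6))])
E
```

```text
2259
((502.0881652832031, 308.45159912109375), (149.50265502929688, 10.182573318481445), 18.32863426208496)
t 1.65 p [502.2 308.4 200.9] w 88.0 F [ 0.1 -0.2 -0.3] q [-0.58  0.56 -0.07  1.78  0.05  0.8   1.23]
[0.0001, -0.0012, 0.1239] [0.0, 0.0, 0.0]
```

View pics/w1.png

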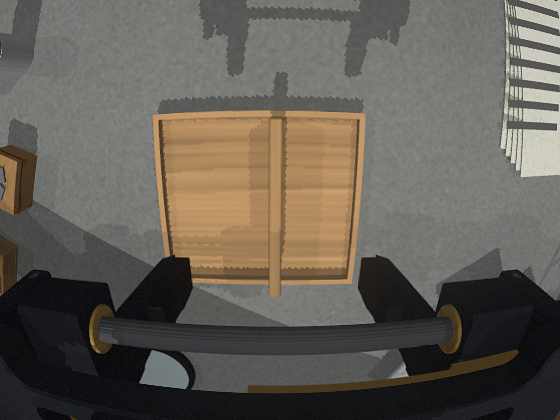

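The wrist picture shows the divider between the fingers at column 275, rows 113–297, with the narrow compartment on the right. I'm going down to grip.

Request:
arm_command:
  targets:
    - [0, [0, 0, 0.04], [0, 0, 0]]
    - [0, [0, 0, 0.08], [0, 0, 0]]
    - [0, [0, 0, 0.105], [0, 0, 0]]
    - [0, [0, 0, 0.124], [0, 0, 0]]
    - [0, [0, 0, 0.124], [0, 0, 0]]
    - [0, [0, 0, 0.124], [0, 0, 0]]
    - [255, [0, 0, 0.124], [0, 0, 0]]
    - [255, [0, 0, 0.124], [0, 0, 0]]
    - [255, [0, 0, 0.124], [0, 0, 0]]
    - [255, [0, 0, 0.124], [0, 0, 0]]
    - [255, [0, 0, 0.124], [0, 0, 0]]
    - [255, [0, 0, 0.124], [0, 0, 0]]
    - [255, [0, 0, 0.124], [0, 0, 0]]
    - [255, [0, 0, 0.124], [0, 0, 0]]
    - [255, [0, 0, 0.124], [0, 0, 0]]
    - [255, [0, 0, 0.124], [0, 0, 0]]
    - [255, [0, 0, 0.124], [0, 0, 0]]
    - [255, [0, 0, 0.124], [0, 0, 0]]

```text
clock: 3.45
position: [502.6, 307.8, 76.7]
orientation: [-0.507, 3.1, 0.0]
wrist_force: [-1.0, 0.6, -0.9]
gripper_width: 9.7
grasp_force: 30.0
```

```bash
python3 - <<'E'
from h import *
plan([([500,250,230],Rt(100)),([480,-60,240],Rt(90)), (seat(4,15,32+45+110),Rt(82.9,15))])
E
```

```text
t 3.45 p [502.6 307.8  76.7] w 9.7 F [-1.   0.6 -0.9] q [-0.58  0.76 -0.06  1.81  0.07  0.58  1.21]
[0.0208, -0.0539, -0.1533] [0.0, 0.0, 8.6]
[0.1385, -0.3414, -0.1634] [0.0, 0.0, 18.6]
[0.2174, -0.4949, -0.1491] [3.4, -14.7, 25.5]
```

Request:
arm_command:
  targets:
    - [255, [0, 0, -0.02], [0, 0, 0]]
    - [255, [0, 0, -0.05], [0, 0, 0]]
    - [255, [0, 0, -0.09], [0, 0, 0]]
    - [255, [0, 0, -0.13], [0, 0, 0]]
    - [255, [0.01, -0.02, -0.155], [0, 0, 2]]
    - [255, [0.021, -0.054, -0.16], [0, 0, 5]]
    - [255, [0.036, -0.09, -0.163], [0, 0, 8]]
    - [255, [0.05, -0.126, -0.163], [0, 0, 10]]
    - [255, [0.065, -0.162, -0.163], [0, 0, 12]]
    - [255, [0.08, -0.198, -0.163], [0, 0, 14]]
    - [255, [0.094, -0.234, -0.163], [0, 0, 16]]
    - [255, [0.109, -0.27, -0.163], [0, 0, 17]]
    - [255, [0.124, -0.306, -0.163], [0, 0, 18]]
    - [255, [0.138, -0.341, -0.163], [0, 0, 19]]
    - [255, [0.155, -0.375, -0.162], [1, -3, 20]]
    - [255, [0.17, -0.41, -0.159], [1.5, -6, 21.5]]
    - [255, [0.19, -0.44, -0.156], [2.3, -9, 23]]
    - [255, [0.205, -0.47, -0.152], [3, -12, 24]]
    - [255, [0.217, -0.495, -0.149], [3.4, -14.7, 25.5]]
    - [255, [0.217, -0.495, -0.149], [3.4, -14.7, 25.5]]

```text
clock: 5.45
position: [451.4, -235.0, 224.8]
orientation: [0.19, 2.876, -0.027]
wrist_force: [0.7, -0.1, -3.0]
gripper_width: 9.8
grasp_force: 30.0
```

```bash
python3 - <<'E'
from h import *
import time
im,d,P=cloud("scene"); cv2.imwrite("pics/s2.png",im[60:260,180:460].repeat(2,0).repeat(2,1))
im,d,P=cloud("wrist"); cv2.imwrite("pics/w2.png",im); np.savez("w2.npz",im=im,P=P,d=d)
plan([(seat(4,15,77+30),Rt(82.9,15)),(seat(4,15,77+6),Rt(82.9,15)),(seat(4,15,77+1),Rt(82.9,15))])
E
```

```text
t 5.55 p [ 453.4 -231.   225.1] w 9.6 F [-0.5  0.6 -3.9] q [ 0.36  0.33  0.07  2.13 -0.23  0.44  2.07]
[-0.001, 0.0005, 0.0796] [-0.0, -0.2, -0.1]
[-0.0011, 0.0005, 0.1036] [-0.0, -0.2, -0.1]
[-0.0011, 0.0005, 0.1086] [-0.0, -0.2, -0.1]
```

View pics/s2.png

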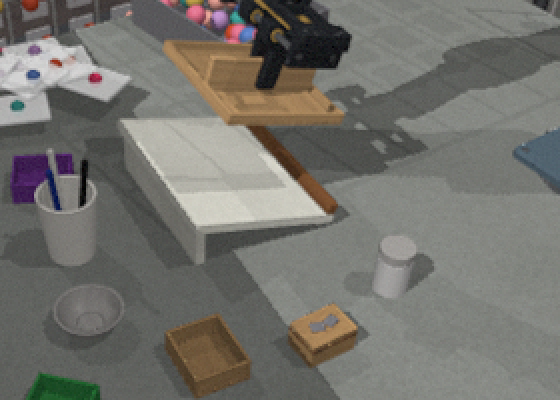

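View pics/w2.png

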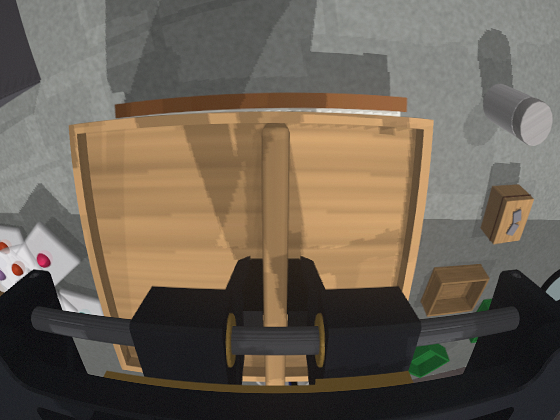

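```bash
python3 - <<'E'
from h import *
D=np.load("w2.npz"); im,P,d=D["im"],D["P"],D["d"]
Q=(P-SEAT)@E; hsv=cv2.cvtColor(im,cv2.COLOR_BGR2HSV)
b=(hsv[...,0]<14)&(hsv[...,1]>130)&(d>0)&(Q[...,2]<25)&(Q[...,2]>3)&(abs(Q[...,0]+86)<20)&(abs(Q[...,1])<140)
q=Q[b]; print(len(q),np.percentile(q,[2,50,98],axis=0)); print(cv2.minAreaRect(q[:,:2].astype(np.float32)))
t=(d>0)&(Q[...,2]>105)&(Q[...,2]<140)&(abs(Q[...,1])<130)&(Q[...,0]<-20)&(np.arange(420)[:,None]<240)
q=Q[t]; print(len(q),np.percentile(q,[.5,2,50,98,99.5],axis=0)); 
for y in(-70,-40,40,70):
    g=q[abs(q[:,1]-y)<8]; print(y,np.percentile(g[:,0],1))
E
```

```text
3632 [[ -91.34960866 -114.26870988   13.9902992 ]
 [ -85.70181359    1.74956421   15.47503665]
 [ -80.01261136  113.74510131   17.00688147]]
((-85.63957977294922, -1.0860824584960938), (11.508228302001953, 238.6245880126953), 0.4571613669395447)
37140 [[-77.69869068 -90.44203949 113.89362735]
 [-76.88297552 -87.36742652 114.26545305]
 [-50.72093121  -3.32292266 115.68479125]
 [-21.34287872  84.63317522 125.28127629]
 [-20.33108274  87.42082357 125.76570415]]
-70 -77.88455519452347
-40 -77.74267379168356
40 -76.98536747501271
70 -76.85552760898582
```

The cleat and tray measurements agree to about a millimetre, so I'm lowering the tray. After settling I'll release it.

Request:
arm_command:
  targets:
    - [255, [-0.001, 0, 0.03], [0, 0, 0]]
    - [255, [-0.001, 0, 0.06], [0, 0, 0]]
    - [255, [-0.001, 0, 0.08], [0, 0, 0]]
    - [255, [-0.001, 0, 0.09], [0, 0, 0]]
    - [255, [-0.001, 0, 0.097], [0, 0, 0]]
    - [255, [-0.001, 0, 0.102], [0, 0, 0]]
    - [255, [-0.001, 0, 0.105], [0, 0, 0]]
    - [255, [-0.001, 0, 0.107], [0, 0, 0]]
    - [255, [-0.001, 0, 0.109], [0, 0, 0]]
    - [255, [-0.001, 0, 0.109], [0, 0, 0]]
    - [255, [-0.001, 0, 0.109], [0, 0, 0]]

```text
clock: 6.65
position: [483.5, -234.5, 120.9]
orientation: [0.178, 2.875, -0.025]
wrist_force: [-0.6, 0.6, -4.3]
gripper_width: 9.9
grasp_force: 30.0
```

```bash
cat > t.py <<'E'
from h import *
im,d,P=cloud("wrist"); Q=(P-SEAT)@E
t=(d>0)&(Q[...,2]>11)&(Q[...,2]<20)&(abs(Q[...,1])<100)&(Q[...,0]<-66)&(Q[...,0]>-79.6)
hsv=cv2.cvtColor(im,cv2.COLOR_BGR2HSV); t&=(hsv[...,0]>=14)|(hsv[...,2]>170)
q=Q[t]; print(len(q),"y",np.percentile(q[:,1],[1,99]))
for y in(-70,-40,40,70):
    g=q[abs(q[:,1]-y)<8]; print(y,np.percentile(g[:,0],[1,50,99]),np.median(g[:,2]))
plan([])
E
python3 t.py
```

```text
4077 y [-88.24822014  88.81878734]
-70 [-79.44480334 -72.04476579 -69.48804888] 15.755193265249062
-40 [-74.25635753 -71.85637968 -69.47336671] 15.803916455754912
40 [-74.3192959  -71.93269628 -69.4956921 ] 15.87185517557865
70 [-74.3158459  -71.92656486 -69.52508699] 15.743488274892268
t 6.7 p [ 483.5 -234.5  120.9] w 9.7 F [ 0.2  0.1 -2.7] q [ 0.41  0.57 -0.01  2.11 -0.3   0.23  2.13]
```

Request:
arm_command:
  targets:
    - [255, [0.002, 0, 0.001], [0, 0, 0]]
    - [255, [0.003, 0, 0.002], [0, 0, 0]]
    - [255, [0.004, 0, 0.002], [0, 0, 0]]
    - [255, [0.0045, 0, 0.0025], [0, 0, 0]]
    - [255, [0.0045, 0, 0.0025], [0, 0, 0]]
    - [255, [0.0045, 0, 0.0025], [0, 0, 0]]

```text
clock: 7.3
position: [481.3, -234.2, 118.8]
orientation: [0.177, 2.872, -0.026]
wrist_force: [-2.7, 2.0, 12.5]
gripper_width: 10.0
grasp_force: 30.0
```

```bash
python3 t.py
```

```text
4276 y [-88.64979327  89.08629954]
-70 [-77.06917123 -74.47113565 -71.90565535] 14.254995782560904
-40 [-77.11879145 -74.50718802 -71.8962393 ] 14.346128960079858
40 [-76.7822167  -74.42273597 -71.98226824] 14.50535341002442
70 [-76.79973629 -74.45124218 -72.06008062] 14.588005511720391
t 7.35 p [ 481.3 -234.2  118.8] w 9.6 F [-2.3  2.2 12.4] q [ 0.41  0.57 -0.01  2.12 -0.31  0.21  2.15]
```

Request:
arm_command:
  targets:
    - [255, [0.002, 0, -0.0005], [0, 0, 0]]
    - [255, [0.003, 0, -0.0005], [0, 0, 0]]
    - [255, [0.004, 0, -0.0005], [0, 0, 0]]
    - [255, [0.004, 0, -0.0005], [0, 0, 0]]
    - [255, [0.004, 0, -0.0005], [0, 0, 0]]
    - [0, [0.004, 0, -0.0005], [0, 0, 0]]
    - [0, [0.004, 0, -0.0005], [0, 0, 0]]
    - [0, [0.004, 0, -0.0005], [0, 0, 0]]
    - [0, [0.004, 0, -0.0005], [0, 0, 0]]
    - [0, [0.004, 0, -0.0005], [0, 0, 0]]
    - [0, [0.004, 0, -0.0005], [0, 0, 0]]
    - [0, [0.004, 0, -0.03], [0, 0, 0]]
    - [0, [0.004, 0, -0.07], [0, 0, 0]]
    - [0, [0.004, 0, -0.12], [0, 0, 0]]
    - [0, [0.004, 0, -0.12], [0, 0, 0]]

```text
clock: 8.85
position: [446.5, -231.0, 237.5]
orientation: [0.179, 2.866, -0.03]
wrist_force: [1.5, 0.7, -0.0]
gripper_width: 86.9
grasp_force: 0.0
```

```bash
python3 t.py; python3 - <<'E'
from h import *
plan([([540,28,230],Rt(-0.4+0)),([562.6,28.4,200],Rt(-0.4)),([562.6,28.4,200],Rt(179.6))])
E
```

```text
1445 y [-89.35827553  88.91872634]
-70 [-79.5226686  -76.8824671  -74.26244404] 14.321533762072331
-40 [-79.53945199 -76.87086341 -74.20881239] 14.402605244954183
40 [-79.38177161 -77.037675   -75.18756946] 14.508605372705357
70 [-79.5406943  -77.26116833 -75.13900228] 14.677376280904442
t 8.9 p [ 446.2 -230.3  235.1] w 88.2 F [-0.7  0.4 -0.5] q [ 0.34  0.3   0.1   2.15 -0.25  0.45  2.09]
t 8.9 p [ 446.2 -230.3  235.1] w 88.2 F [-0.7  0.4 -0.5] q [ 0.34  0.3   0.1   2.15 -0.25  0.45  2.09]
[-0.0578, 0.268, 0.0203] [11.0, 12.6, 82.8]
[-0.0715, 0.2712, 0.0551] [11.0, 12.6, 82.8]
[-0.0715, 0.2712, 0.0551] [-13.0, 11.3, -96.1]
```

Request:
arm_command:
  targets:
    - [0, [-0.0715, 0.271, 0.055], [11, 12.6, 82.8]]
    - [0, [-0.0715, 0.271, 0.055], [11, 12.6, 82.8]]
    - [0, [-0.0715, 0.271, 0.055], [11, 12.6, 82.8]]
    - [0, [-0.0715, 0.271, 0.055], [11, 12.6, 82.8]]
    - [0, [-0.0715, 0.271, 0.055], [11, 12.6, 82.8]]
    - [0, [-0.0715, 0.271, 0.055], [11, 12.6, 82.8]]
    - [0, [-0.0715, 0.271, 0.055], [11, 12.6, 82.8]]
    - [0, [-0.0715, 0.271, 0.055], [11, 12.6, 82.8]]
    - [0, [-0.0715, 0.271, 0.055], [11, 12.6, 82.8]]
    - [0, [-0.0715, 0.271, 0.055], [11, 12.6, 82.8]]
    - [0, [-0.0715, 0.271, 0.055], [11, 12.6, 82.8]]
    - [0, [-0.0715, 0.271, 0.055], [11, 12.6, 82.8]]
    - [0, [-0.0715, 0.271, 0.055], [11, 12.6, 82.8]]
    - [0, [-0.0715, 0.271, 0.055], [11, 12.6, 82.8]]

```text
clock: 10.3
position: [560.9, 29.2, 196.5]
orientation: [-2.222, -2.212, 0.005]
wrist_force: [-0.1, 1.0, -0.9]
gripper_width: 88.3
grasp_force: 0.0
```

```bash
python3 - <<'E'
from h import *
im,d,P=cloud("wrist"); cv2.imwrite("pics/w3.png",im)
m=(P[...,2]>27)&(P[...,2]<42)&(d>0)&(abs(P[...,0]-562)<55)&(abs(P[...,1]-28)<45)
p=P[m]; print(len(p),cv2.minAreaRect(p[:,:2].astype(np.float32)),np.percentile(p,[1,99],axis=0))
m=(P[...,2]>22)&(P[...,2]<36)&(d>0)&(abs(P[...,0]-685)<60)&(abs(P[...,1]+17)<60)
p=P[m]; print("gift",len(p),cv2.minAreaRect(p[:,:2].astype(np.float32)))
plan([([562.6,28.4,68],Rt(-0.4))])
E
```

```text
3976 ((563.3311157226562, 30.33768081665039), (44.28452682495117, 59.7186279296875), 87.9345703125) [[534.50019499   8.97266826  28.67288903]
 [592.58488859  52.19653663  38.47813355]]
gift 1308 ((684.7022094726562, -15.265567779541016), (78.46052551269531, 66.98274230957031), 82.47860717773438)
t 10.35 p [561.   29.2 196.7] w 88.2 F [ 0.8 -0.6 -1. ] q [-0.54  0.59  0.55  1.88 -0.42  0.8   0.23]
[-0.0011, 0.0024, 0.1287] [-0.3, -0.1, 0.1]
```

View pics/w3.png

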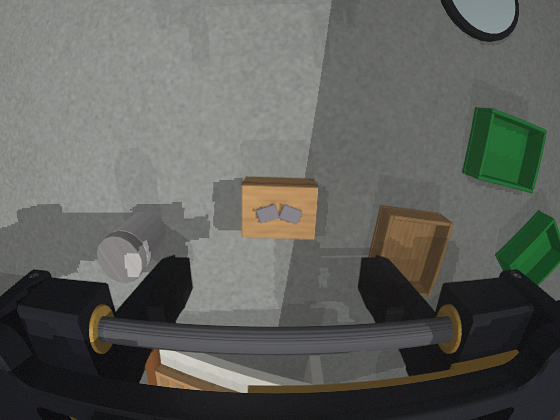

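The carton lies at (280,208) between the fingers, with the tin and the gift box clear of them.

Request:
arm_command:
  targets:
    - [0, [0.001, 0.002, 0.04], [0, 0, 1.2]]
    - [0, [0.001, 0.002, 0.08], [0, 0, 1.2]]
    - [0, [0.001, 0.002, 0.11], [0, 0, 1.2]]
    - [0, [0.001, 0.002, 0.1295], [0, 0, 1.2]]
    - [0, [0.001, 0.002, 0.1295], [0, 0, 1.2]]
    - [0, [0.001, 0.002, 0.1295], [0, 0, 1.2]]
    - [255, [0.001, 0.002, 0.1295], [0, 0, 1.2]]
    - [255, [0.001, 0.002, 0.1295], [0, 0, 1.2]]
    - [255, [0.001, 0.002, 0.1295], [0, 0, 1.2]]
    - [255, [0.001, 0.002, 0.1295], [0, 0, 1.2]]
    - [255, [0.001, 0.002, 0.1295], [0, 0, 1.2]]
    - [255, [0.001, 0.002, 0.1295], [0, 0, 1.2]]

```text
clock: 11.55
position: [562.7, 30.5, 67.8]
orientation: [-2.248, -2.187, 0.003]
wrist_force: [-1.2, 0.1, 2.6]
gripper_width: 59.5
grasp_force: 30.0
```

```bash
python3 - <<'E'
from h import *
plan([([562,29,200],Rt(-1.5)),(seat(0,52.5,67+5+80),Rt(-7.1,15)),(seat(0,52.5,67+5+8),Rt(-7.1,15)),(seat(0,52.5,67+5),Rt(-7.1,15))])
E
```

```text
t 11.55 p [562.7  30.5  67.8] w 59.5 F [-1.2  0.1  2.6] q [-0.44  0.79  0.41  1.9  -0.56  0.57  0.32]
[-0.0012, -0.0013, -0.1322] [-0.3, -0.1, -0.1]
[-0.2269, -0.0932, -0.1231] [-15.3, -0.8, 5.5]
[-0.2288, -0.0743, -0.0536] [-15.3, -0.8, 5.5]
[-0.2291, -0.0722, -0.0459] [-15.3, -0.8, 5.5]
```

Request:
arm_command:
  targets:
    - [255, [0, 0, -0.02], [0, 0, 0]]
    - [255, [0, 0, -0.06], [0, 0, 0]]
    - [255, [0, 0, -0.1], [0, 0, 0]]
    - [255, [-0.02, -0.007, -0.13], [0, 0, 0]]
    - [255, [-0.055, -0.02, -0.145], [-3, 0, 1]]
    - [255, [-0.09, -0.035, -0.145], [-6, -0.3, 2]]
    - [255, [-0.125, -0.05, -0.145], [-9, -0.5, 3]]
    - [255, [-0.16, -0.065, -0.14], [-12, -0.7, 4]]
    - [255, [-0.195, -0.08, -0.132], [-14, -0.8, 5]]
    - [255, [-0.227, -0.093, -0.123], [-15.3, -0.8, 5.5]]
    - [255, [-0.227, -0.093, -0.123], [-15.3, -0.8, 5.5]]
    - [255, [-0.227, -0.093, -0.123], [-15.3, -0.8, 5.5]]
    - [255, [-0.227, -0.093, -0.123], [-15.3, -0.8, 5.5]]
    - [255, [-0.227, -0.093, -0.123], [-15.3, -0.8, 5.5]]

```text
clock: 12.95
position: [464.9, -192.6, 190.7]
orientation: [2.198, 1.946, 0.257]
wrist_force: [-0.3, 0.2, -0.5]
gripper_width: 59.8
grasp_force: 30.0
```

```bash
python3 - <<'E'
from h import *
im,d,P=cloud("wrist"); cv2.imwrite("pics/w4.png",im)
print(np.round((r.get_state()["position"]-SEAT)@E,1))
plan([(seat(0,52.5,67+5+8),Rt(-7.1,15)),(seat(0,52.5,67+5),Rt(-7.1,15))])
E
```

```text
[  0.8  54.  151.7]
t 13.0 p [ 464.9 -192.6  190.7] w 59.8 F [ 0.3 -0.4 -0.5] q [-0.02  0.41  0.42  2.19 -0.63  0.39  0.79]
[-0.0016, -0.0008, 0.0717] [-0.0, -0.1, 0.1]
[-0.0016, -0.0008, 0.0797] [-0.0, -0.1, 0.1]
```

View pics/w4.png

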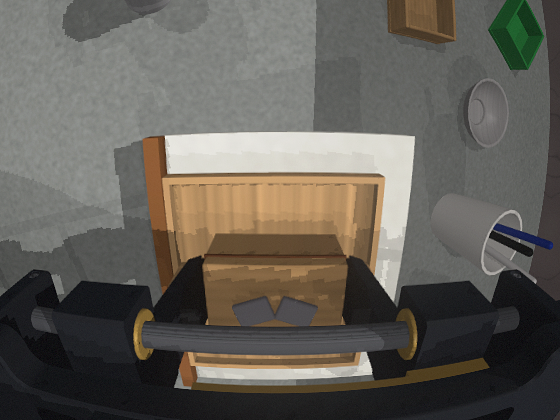

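The held carton, at (275,280), is over the narrow compartment and square to it, with the cleat on the left. I'm lowering it.

Request:
arm_command:
  targets:
    - [255, [-0.0015, -0.001, 0.03], [0, 0, 0]]
    - [255, [-0.0015, -0.001, 0.055], [0, 0, 0]]
    - [255, [-0.0015, -0.001, 0.068], [0, 0, 0]]
    - [255, [-0.0015, -0.001, 0.074], [0, 0, 0]]
    - [255, [-0.0015, -0.001, 0.0765], [0, 0, 0]]
    - [255, [-0.0015, -0.001, 0.0785], [0, 0, 0]]
    - [255, [-0.0015, -0.001, 0.079], [0, 0, 0]]
    - [255, [-0.0015, -0.001, 0.079], [0, 0, 0]]
    - [255, [-0.0015, -0.001, 0.079], [0, 0, 0]]

```text
clock: 13.9
position: [483.2, -198.1, 114.5]
orientation: [2.2, 1.942, 0.256]
wrist_force: [-0.2, 0.4, 0.3]
gripper_width: 59.5
grasp_force: 30.0
```

```bash
cat > c.py <<'E'
from h import *
im,d,P=cloud("wrist"); Q=(P-SEAT)@E
print("tcp",np.round((r.get_state()["position"]-SEAT)@E,1))
m=(d>0)&(abs(Q[...,0])<45)&(abs(Q[...,1]-53)<26)&(Q[...,2]>30)&(Q[...,2]<44); q=Q[m]
if len(q): print(len(q),"top z",np.percentile(q[:,2],[5,50,95]),np.percentile(q[:,:2],[1,99],axis=0))
plan([])
E
python3 c.py
```

```text
tcp [-0.7 50.8 73.1]
11367 top z [32.23329915 39.66347887 42.95596854] [[-41.78740937  41.7904325 ]
 [ 41.67319998  72.79991116]]
t 13.95 p [ 483.2 -198.2  114.4] w 60.0 F [-0.2 -0.   0.4] q [ 0.16  0.57  0.21  2.16 -0.81  0.23  0.97]
```

Request:
arm_command:
  targets:
    - [255, [0, 0, 0.0007], [0, 0, 0]]
    - [255, [0, 0, 0.0007], [0, 0, 0]]
    - [0, [0, 0, 0.0007], [0, 0, 0]]
    - [0, [0, 0, 0.0007], [0, 0, 0]]
    - [0, [0, 0, 0.0007], [0, 0, 0]]
    - [0, [0, 0, 0.0007], [0, 0, 0]]
    - [0, [0, 0, 0.0007], [0, 0, 0]]
    - [0, [0, 0, -0.02], [0, 0, 0]]
    - [0, [0, 0, -0.06], [0, 0, 0]]
    - [0, [0, 0, -0.1], [0, 0, 0]]
    - [0, [0, 0, -0.1], [0, 0, 0]]

```text
clock: 15.05
position: [458.3, -195.7, 214.3]
orientation: [2.197, 1.938, 0.26]
wrist_force: [-0.3, -0.6, 0.1]
gripper_width: 88.1
grasp_force: 0.0
```

```bash
python3 c.py; python3 - <<'E'
from h import *
plan([([684.8,-16.3,180],Rt(-7.3)),([684.8,-16.3,68],Rt(-7.3))])
E
```

```text
tcp [  0.4  50.9 174.4]
4907 top z [36.40910967 39.5105055  42.61343995] [[-29.36512098  29.25198179]
 [ 28.95554572  72.16186583]]
t 15.1 p [ 458.2 -195.   212.6] w 88.3 F [-0.   0.7 -1.1] q [-0.09  0.36  0.52  2.2  -0.61  0.43  0.78]
t 15.1 p [ 458.2 -195.   212.6] w 88.3 F [-0.   0.7 -1.1] q [-0.09  0.36  0.52  2.2  -0.61  0.43  0.78]
[0.2053, 0.187, 0.0847] [15.2, -0.0, 0.2]
[0.2053, 0.1576, 0.1927] [15.2, -0.0, 0.2]
```

Request:
arm_command:
  targets:
    - [0, [0.205, 0.187, 0.085], [15.2, 0, 0.2]]
    - [0, [0.205, 0.187, 0.085], [15.2, 0, 0.2]]
    - [0, [0.205, 0.187, 0.085], [15.2, 0, 0.2]]
    - [0, [0.205, 0.187, 0.085], [15.2, 0, 0.2]]
    - [0, [0.205, 0.187, 0.085], [15.2, 0, 0.2]]
    - [0, [0.205, 0.187, 0.085], [15.2, 0, 0.2]]
    - [0, [0.205, 0.187, 0.085], [15.2, 0, 0.2]]
    - [0, [0.205, 0.187, 0.085], [15.2, 0, 0.2]]
    - [0, [0.205, 0.187, 0.085], [15.2, 0, 0.2]]
    - [0, [0.205, 0.187, 0.085], [15.2, 0, 0.2]]

```text
clock: 16.1
position: [683.0, -18.3, 176.8]
orientation: [-2.359, -2.069, 0.004]
wrist_force: [-0.4, -0.2, -0.3]
gripper_width: 88.3
grasp_force: 0.0
```

```bash
python3 - <<'E'
from h import *
im,d,P=cloud("wrist"); cv2.imwrite("pics/w5.png",im)
m=(P[...,2]>24)&(P[...,2]<36)&(d>0)&(abs(P[...,0]-685)<50)&(abs(P[...,1]+16)<60)
p=P[m]; print(len(p),cv2.minAreaRect(p[:,:2].astype(np.float32)))
plan([([684.8,-16.3,66],Rt(-7.3))])
E
```

```text
2253 ((685.1680908203125, -15.99569320678711), (78.52179718017578, 66.12879943847656), 82.91448974609375)
t 16.15 p [683.2 -18.1 177. ] w 88.1 F [-0.4 -0.7 -0.3] q [-0.41  0.81  0.59  1.55 -0.52  0.95  0.22]
[0.0019, 0.0018, 0.111] [-0.2, -0.1, -0.2]
```

View pics/w5.png

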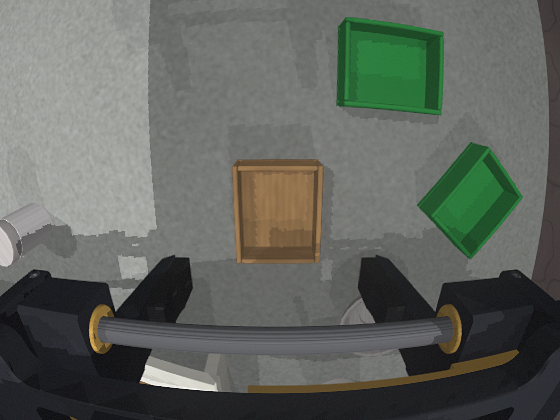

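The brown box is centred between the fingers at (278,211), and the green ones are clear of them.

Request:
arm_command:
  targets:
    - [0, [0.002, 0.002, 0.04], [0, 0, 0]]
    - [0, [0.002, 0.002, 0.075], [0, 0, 0]]
    - [0, [0.002, 0.002, 0.098], [0, 0, 0]]
    - [0, [0.002, 0.002, 0.11], [0, 0, 0]]
    - [0, [0.002, 0.002, 0.11], [0, 0, 0]]
    - [0, [0.002, 0.002, 0.11], [0, 0, 0]]
    - [255, [0.002, 0.002, 0.11], [0, 0, 0]]
    - [255, [0.002, 0.002, 0.11], [0, 0, 0]]
    - [255, [0.002, 0.002, 0.11], [0, 0, 0]]
    - [255, [0.002, 0.002, 0.11], [0, 0, 0]]
    - [255, [0.002, 0.002, 0.11], [0, 0, 0]]

```text
clock: 17.25
position: [686.0, -14.8, 67.4]
orientation: [-2.356, -2.073, 0.002]
wrist_force: [-2.0, -0.3, 4.3]
gripper_width: 66.0
grasp_force: 30.0
```

```bash
python3 - <<'E'
from h import *
plan([([684,-16,210],Rt(-7.1)),(seat(0,-38,67+5+90),Rt(-7.1,15)),(seat(0,-38,67+5),Rt(-7.1,15))])
E
```

```text
t 17.25 p [686.  -14.8  67.4] w 66.0 F [-2.  -0.3  4.3] q [-0.36  0.96  0.51  1.56 -0.6   0.79  0.26]
[-0.0013, -0.0023, -0.1426] [-0.2, -0.1, -0.2]
[-0.2965, -0.2001, -0.1327] [-15.2, -0.0, -0.2]
[-0.2965, -0.1765, -0.0459] [-15.2, -0.0, -0.2]
```

Request:
arm_command:
  targets:
    - [255, [0, 0, -0.02], [0, 0, 0]]
    - [255, [0, 0, -0.06], [0, 0, 0]]
    - [255, [0, 0, -0.1], [0, 0, 0]]
    - [255, [-0.01, -0.02, -0.135], [0, 0, 0]]
    - [255, [-0.04, -0.045, -0.145], [-2, 0, 0]]
    - [255, [-0.075, -0.07, -0.145], [-4, 0, 0]]
    - [255, [-0.11, -0.095, -0.145], [-6, 0, 0]]
    - [255, [-0.15, -0.12, -0.145], [-8, 0, 0]]
    - [255, [-0.19, -0.145, -0.145], [-10, 0, 0]]
    - [255, [-0.225, -0.165, -0.14], [-12, 0, 0]]
    - [255, [-0.26, -0.185, -0.136], [-14, 0, 0]]
    - [255, [-0.2965, -0.2, -0.133], [-15.2, 0, -0.2]]
    - [255, [-0.2965, -0.2, -0.133], [-15.2, 0, -0.2]]
    - [255, [-0.2965, -0.2, -0.133], [-15.2, 0, -0.2]]
    - [255, [-0.2965, -0.2, -0.133], [-15.2, 0, -0.2]]
    - [255, [-0.2965, -0.2, -0.133], [-15.2, 0, -0.2]]

```text
clock: 18.85
position: [451.2, -282.1, 200.7]
orientation: [2.198, 1.945, 0.257]
wrist_force: [-0.0, -0.5, -0.6]
gripper_width: 65.6
grasp_force: 30.0
```

```bash
python3 - <<'E'
from h import *
im,d,P=cloud("wrist"); cv2.imwrite("pics/w6.png",im)
print(np.round((r.get_state()["position"]-SEAT)@E,1))
plan([(seat(0,-38,67.4+5+8),Rt(-7.1,15)),(seat(0,-38,67.4+5),Rt(-7.1,15))])
E
```

```text
[  0.8 -36.5 161.9]
t 18.9 p [ 451.1 -282.1  200.6] w 65.8 F [-0.3 -0.6 -0. ] q [ 0.16  0.44  0.45  2.11 -0.68  0.48  1.01]
[-0.0016, -0.0008, 0.0815] [-0.0, -0.1, 0.1]
[-0.0016, -0.0008, 0.0895] [-0.0, -0.1, 0.1]
```

View pics/w6.png

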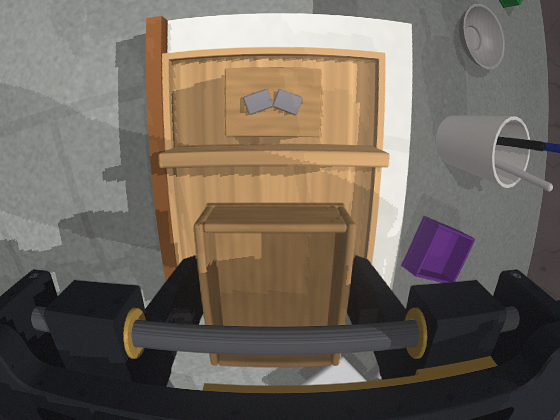

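The carton sits in the narrow compartment at (273,102). The box is held over the wide compartment, so I'm lowering it.

Request:
arm_command:
  targets:
    - [255, [0.0005, -0.0005, 0.03], [0, 0, 0]]
    - [255, [0.0005, -0.0005, 0.06], [0, 0, 0]]
    - [255, [0.0005, -0.0005, 0.075], [0, 0, 0]]
    - [255, [0.0005, -0.0005, 0.082], [0, 0, 0]]
    - [255, [0.0005, -0.0005, 0.0855], [0, 0, 0]]
    - [255, [0.0005, -0.0005, 0.088], [0, 0, 0]]
    - [255, [0.0005, -0.0005, 0.089], [0, 0, 0]]
    - [255, [0.0005, -0.0005, 0.089], [0, 0, 0]]
    - [255, [0.0005, -0.0005, 0.089], [0, 0, 0]]

```text
clock: 19.8
position: [472.6, -285.9, 114.8]
orientation: [2.2, 1.942, 0.256]
wrist_force: [-0.2, 0.2, -2.0]
gripper_width: 65.8
grasp_force: 30.0
```

```bash
cat > g.py <<'E'
from h import *
im,d,P=cloud("wrist"); Q=(P-SEAT)@E
print("tcp",np.round((r.get_state()["position"]-SEAT)@E,1))
hsv=cv2.cvtColor(im,cv2.COLOR_BGR2HSV)
m=(d>0)&(abs(Q[...,0])<36)&(Q[...,1]<8)&(Q[...,1]>-85)&(Q[...,2]>28)&(Q[...,2]<42)&(hsv[...,1]>70); q=Q[m]
if len(q): print(len(q),"rim z",np.percentile(q[:,2],[5,50,80,95]),np.percentile(q[:,:2],[.5,99.5],axis=0),cv2.minAreaRect(q[:,:2].astype(np.float32)))
plan([])
E
python3 g.py
```

```text
tcp [ -0.4 -37.6  73.4]
6224 rim z [29.55101772 35.58848876 36.43308233 37.0115093 ] [[-33.62887343 -76.9997551 ]
 [ 34.56418459   0.51763039]] ((0.10265350341796875, -38.49689483642578), (78.85919189453125, 71.35867309570312), 89.44976043701172)
t 19.85 p [ 472.5 -285.9  114.8] w 66.1 F [-0.1 -0.7 -1.1] q [ 0.3   0.61  0.26  2.08 -0.85  0.32  1.17]
```

Rim is about 1 mm high, so I'm lowering 1 mm, then releasing and retreating.

Request:
arm_command:
  targets:
    - [255, [0, 0, 0.001], [0, 0, 0]]
    - [255, [0, 0, 0.001], [0, 0, 0]]
    - [255, [0, 0, 0.001], [0, 0, 0]]
    - [0, [0, 0, 0.001], [0, 0, 0]]
    - [0, [0, 0, 0.001], [0, 0, 0]]
    - [0, [0, 0, 0.001], [0, 0, 0]]
    - [0, [0, 0, 0.001], [0, 0, 0]]
    - [0, [0, 0, 0.001], [0, 0, 0]]
    - [0, [0, 0, -0.02], [0, 0, 0]]
    - [0, [0, 0, -0.06], [0, 0, 0]]
    - [0, [0, 0, -0.12], [0, 0, 0]]
    - [0, [0, 0, -0.12], [0, 0, 0]]

```text
clock: 21.05
position: [441.9, -283.4, 234.3]
orientation: [2.198, 1.937, 0.259]
wrist_force: [0.6, -0.8, 0.5]
gripper_width: 88.4
grasp_force: 0.0
```

```bash
python3 g.py; python3 - <<'E'
from h import *
plan([([434.2,-1.3,220],Rt(-7.1)),([434.2,-1.3,220],Rt(-45)),([434.2,-1.3,220],Rt(30))])
E
```

```text
tcp [  1.  -38.4 196.2]
2117 rim z [29.42674826 34.75562765 35.47335857 36.08325853] [[-3.25246460e+01 -7.77374565e+01]
 [ 3.29191790e+01  1.03158822e-02]] ((0.13698196411132812, -38.963623046875), (78.25747680664062, 65.92509460449219), 89.92792510986328)
t 21.1 p [ 442.2 -283.   233.8] w 88.0 F [0.5 0.2 0. ] q [ 0.09  0.37  0.54  2.11 -0.61  0.54  0.96]
t 21.1 p [ 442.2 -283.   233.8] w 88.0 F [0.5 0.2 0. ] q [ 0.09  0.37  0.54  2.11 -0.61  0.54  0.96]
[0.2785, -0.0452, 0.0017] [15.3, 0.1, -0.1]
[0.2785, -0.0452, 0.0017] [14.7, -5.0, 37.6]
[0.2785, -0.0452, 0.0017] [14.7, 5.0, -37.0]
```

Request:
arm_command:
  targets:
    - [0, [0.2785, -0.045, 0.002], [15.3, 0, 0]]
    - [0, [0.2785, -0.045, 0.002], [15.3, 0, 0]]
    - [0, [0.2785, -0.045, 0.002], [15.3, 0, 0]]
    - [0, [0.2785, -0.045, 0.002], [15.3, 0, 0]]
    - [0, [0.2785, -0.045, 0.002], [15.3, 0, 0]]
    - [0, [0.2785, -0.045, 0.002], [15.3, 0, 0]]
    - [0, [0.2785, -0.045, 0.002], [15.3, 0, 0]]
    - [0, [0.2785, -0.045, 0.002], [15.3, 0, 0]]
    - [0, [0.2785, -0.045, 0.002], [15.3, 0, 0]]

```text
clock: 22.0
position: [433.6, -1.4, 216.4]
orientation: [-2.354, -2.074, 0.006]
wrist_force: [0.4, -0.7, 0.4]
gripper_width: 88.3
grasp_force: 0.0
```

```bash
python3 - <<'E'
from h import *
im,d,P=cloud("wrist"); cv2.imwrite("pics/w7.png",im)
m=(P[...,2]>58)&(P[...,2]<70)&(d>0)&(abs(P[...,0]-434)<35)&(abs(P[...,1]+1)<35)
p=P[m]; print(len(p),cv2.minEnclosingCircle(p[:,:2].astype(np.float32)),p.mean(0))
plan([([434.5,-0.5,93],Rt(-7.1))])
E
```

```text
2288 ((433.4662170410156, -0.12803052365779877), 21.331525802612305) [433.73863565   1.34243976  64.23497563]
t 22.05 p [433.6  -1.7 216.6] w 88.1 F [ 0.6  0.1 -1.1] q [-0.65  0.37  0.67  2.18 -0.35  0.7   0.13]
[0.0014, 0.0014, 0.1236] [-0.3, 0.0, -0.2]
```

View pics/w7.png

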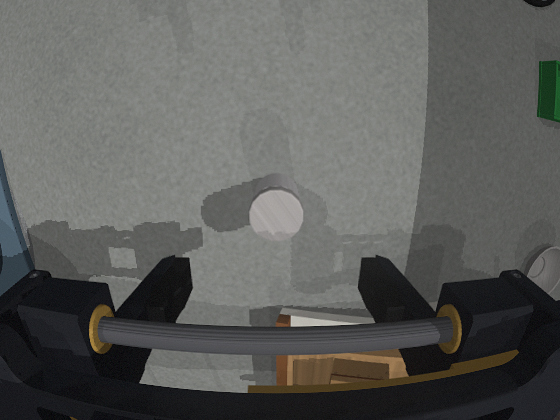

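The tin is centred between the fingers at (276,214).

Request:
arm_command:
  targets:
    - [0, [0.0008, 0, 0.04], [0, 0, 0]]
    - [0, [0.0008, 0, 0.08], [0, 0, 0]]
    - [0, [0.0008, 0, 0.11], [0, 0, 0]]
    - [0, [0.0008, 0, 0.123], [0, 0, 0]]
    - [0, [0.0008, 0, 0.123], [0, 0, 0]]
    - [0, [0.0008, 0, 0.123], [0, 0, 0]]
    - [255, [0.0008, 0, 0.123], [0, 0, 0]]
    - [255, [0.0008, 0, 0.123], [0, 0, 0]]
    - [255, [0.0008, 0, 0.123], [0, 0, 0]]
    - [255, [0.0008, 0, 0.123], [0, 0, 0]]
    - [255, [0.0008, 0, 0.123], [0, 0, 0]]
    - [255, [0.0008, 0, 0.123], [0, 0, 0]]
    - [255, [0.0008, 0, 0.123], [0, 0, 0]]

```text
clock: 23.35
position: [433.2, 0.7, 94.0]
orientation: [-2.352, -2.076, 0.005]
wrist_force: [0.5, -0.2, 1.0]
gripper_width: 41.1
grasp_force: 29.9
```

```bash
python3 - <<'E'
from h import *
plan([([434,0,245],Rt(-7.1)),(seat(0,-39,94+9+75),Rt(-7.1,15)),(seat(0,-39,94+9),Rt(-7.1,15))])
E
```

```text
t 23.35 p [433.2   0.7  94. ] w 41.1 F [ 0.5 -0.2  1. ] q [-0.45  0.61  0.42  2.22 -0.61  0.42  0.35]
[-0.0005, 0.0001, -0.151] [-0.3, -0.0, -0.0]
[-0.2808, 0.0473, -0.1224] [-15.3, -0.0, -0.0]
[-0.2809, 0.0671, -0.0501] [-15.3, -0.0, -0.0]
```

Request:
arm_command:
  targets:
    - [255, [0, 0, -0.02], [0, 0, 0]]
    - [255, [0, 0, -0.06], [0, 0, 0]]
    - [255, [0, 0, -0.1], [0, 0, 0]]
    - [255, [0, 0, -0.135], [0, 0, 0]]
    - [255, [-0.03, 0.005, -0.15], [0, 0, 0]]
    - [255, [-0.065, 0.011, -0.15], [-2, 0, 0]]
    - [255, [-0.1, 0.017, -0.15], [-4, 0, 0]]
    - [255, [-0.135, 0.023, -0.15], [-7, 0, 0]]
    - [255, [-0.17, 0.029, -0.15], [-10, 0, 0]]
    - [255, [-0.205, 0.035, -0.145], [-12, 0, 0]]
    - [255, [-0.24, 0.041, -0.135], [-14, 0, 0]]
    - [255, [-0.265, 0.045, -0.128], [-15.3, 0, 0]]
    - [255, [-0.281, 0.047, -0.122], [-15.3, 0, 0]]
    - [255, [-0.281, 0.047, -0.122], [-15.3, 0, 0]]
    - [255, [-0.281, 0.047, -0.122], [-15.3, 0, 0]]
    - [255, [-0.281, 0.047, -0.122], [-15.3, 0, 0]]

```text
clock: 24.95
position: [445.7, -282.8, 215.4]
orientation: [2.2, 1.944, 0.257]
wrist_force: [0.1, 0.2, -0.8]
gripper_width: 41.3
grasp_force: 29.9
```

```bash
python3 - <<'E'
from h import *
im,d,P=cloud("wrist"); cv2.imwrite("pics/w8.png",im)
print(np.round((r.get_state()["position"]-SEAT)@E,1))
Q=(P-SEAT)@E; hsv=cv2.cvtColor(im,cv2.COLOR_BGR2HSV)
m=(d>0)&(Q[...,2]>135)&(Q[...,2]<155)&(abs(Q[...,0])<30)&(abs(Q[...,1]+39)<30)&(hsv[...,1]<40); q=Q[m]
if len(q): print("tin top",len(q),np.percentile(q,[1,50,99],axis=0))
plan([(seat(0,-39,94+9),Rt(-7.1,15))])
E
```

```text
[ -0.3 -37.8 177.7]
tin top 6903 [[-2.90428110e+01 -4.43099107e+01  1.35673452e+02]
 [-4.50417461e-03 -2.87278240e+01  1.47649653e+02]
 [ 2.90924332e+01 -1.73071545e+01  1.54020466e+02]]
t 25.0 p [ 445.8 -282.8  215.6] w 41.5 F [-0.5  0.3 -1.4] q [ 0.09  0.42  0.54  2.11 -0.68  0.52  1.02]
[-0.0013, 0.0003, 0.0747] [-0.0, -0.1, 0.1]
```

View pics/w8.png

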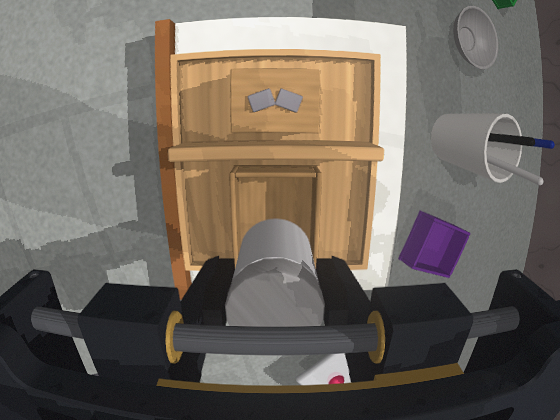

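The tin is held over the gift box, at (275,270) with the box at (275,215), so I'm lowering it.

Request:
arm_command:
  targets:
    - [255, [0, 0, 0.025], [0, 0, 0]]
    - [255, [0, 0, 0.045], [0, 0, 0]]
    - [255, [0, 0, 0.058], [0, 0, 0]]
    - [255, [0, 0, 0.066], [0, 0, 0]]
    - [255, [0, 0, 0.07], [0, 0, 0]]
    - [255, [0, 0, 0.0725], [0, 0, 0]]
    - [255, [0, 0, 0.074], [0, 0, 0]]
    - [255, [0, 0, 0.074], [0, 0, 0]]
    - [255, [0, 0, 0.074], [0, 0, 0]]

```text
clock: 25.9
position: [464.5, -286.7, 144.3]
orientation: [2.2, 1.941, 0.256]
wrist_force: [0.2, 0.6, -1.1]
gripper_width: 41.4
grasp_force: 29.9
```

```bash
python3 g.py; python3 - <<'E'
from h import *
im,d,P=cloud("wrist"); Q=(P-SEAT)@E; hsv=cv2.cvtColor(im,cv2.COLOR_BGR2HSV)
m=(d>0)&(Q[...,2]>66)&(Q[...,2]<82)&(abs(Q[...,0])<19)&(abs(Q[...,1]+39)<24)&(hsv[...,1]<40); q=Q[m]
print(len(q),np.percentile(q,[2,20,50,80,98],axis=0))
E
```

```text
tcp [ -0.3 -39.3 103.9]
2466 rim z [29.18962511 34.76349097 35.55415869 36.24229574] [[-3.29447242e+01 -7.56739508e+01]
 [ 3.26011796e+01  4.19369081e-02]] ((-0.1259307861328125, -38.523868560791016), (66.0704116821289, 77.69110107421875), 0.029033640399575233)
t 25.95 p [ 464.5 -286.6  144.3] w 41.4 F [ 0.8  0.1 -0.7] q [ 0.22  0.56  0.37  2.09 -0.85  0.4   1.17]
5094 [[-17.88024495 -45.30215813  67.16828623]
 [-10.17087251 -39.63838707  73.34885242]
 [  0.13733737 -31.101591    74.1093564 ]
 [ 10.11428649 -23.38036899  74.63224488]
 [ 17.73756864 -18.98069776  75.29786529]]
```

Tin top is at 74.1 against 73 expected, so I'm lowering 1 mm, then releasing and retreating.

Request:
arm_command:
  targets:
    - [255, [0, 0, 0.001], [0, 0, 0]]
    - [255, [0, 0, 0.0012], [0, 0, 0]]
    - [255, [0, 0, 0.0012], [0, 0, 0]]
    - [0, [0, 0, 0.0012], [0, 0, 0]]
    - [0, [0, 0, 0.0012], [0, 0, 0]]
    - [0, [0, 0, 0.0012], [0, 0, 0]]
    - [0, [0, 0, 0.0012], [0, 0, 0]]
    - [0, [0, 0, 0.0012], [0, 0, 0]]
    - [0, [0, 0, 0.0012], [0, 0, 0]]
    - [0, [0, 0, -0.02], [0, 0, 0]]
    - [0, [0, 0, -0.05], [0, 0, 0]]
    - [0, [0, 0, -0.1], [0, 0, 0]]
    - [0, [0, 0, -0.12], [0, 0, 0]]
    - [0, [0, 0, -0.12], [0, 0, 0]]
    - [0, [0, 0, -0.12], [0, 0, 0]]

```text
clock: 27.5
position: [433.9, -282.3, 259.8]
orientation: [2.2, 1.943, 0.257]
wrist_force: [1.0, -0.1, -1.1]
gripper_width: 87.8
grasp_force: 0.0
```

```bash
python3 c.py; python3 g.py; python3 - <<'E'
from h import *
im,d,P=cloud("wrist"); Q=(P-SEAT)@E; hsv=cv2.cvtColor(im,cv2.COLOR_BGR2HSV)
m=(d>0)&(Q[...,2]>69)&(Q[...,2]<78)&(abs(Q[...,0])<40)&(abs(Q[...,1]+39)<40)&(hsv[...,1]<60); q=Q[m]
print(len(q),np.percentile(q[:,2],[2,50,98]),cv2.minEnclosingCircle(q[:,:2].astype(np.float32)))
g=q[abs(q[:,2]-73)<3]; print("slopes",np.linalg.lstsq(np.c_[g[:,:2],np.ones(len(g))],g[:,2],rcond=None)[0])
im,_,_=cloud("scene"); cv2.imwrite("pics/end.png",im)
E
python3 t.py
```

```text
tcp [ -0.8 -38.6 222.9]
3952 top z [38.25551137 39.55463703 42.63325501] [[-29.43979121  28.02462049]
 [ 28.97964846  71.49448171]]
t 27.55 p [ 433.6 -282.1  259.1] w 88.3 F [-0.1 -0.2 -0.1] q [ 0.01  0.33  0.64  2.11 -0.57  0.61  0.93]
tcp [ -1.1 -38.6 222.6]
1425 rim z [29.95431407 34.85892895 35.53937851 36.18131589] [[-32.41948682 -76.60583947]
 [ 32.93021813   0.09965378]] ((0.22481536865234375, -38.266693115234375), (77.29613494873047, 65.8769302368164), 89.95626831054688)
t 27.6 p [ 433.4 -282.1  258.7] w 88.1 F [0.5 0.4 0.1] q [ 0.01  0.33  0.64  2.11 -0.57  0.61  0.93]
2268 [71.37112982 73.25016216 74.60208497] ((0.028998345136642456, -40.09479522705078), 21.27876853942871)
slopes [-1.74945789e-04  2.35829113e-03  7.33049968e+01]
1162 y [-89.43031072  88.67411419]
-70 [-79.47177146 -76.56040372 -73.78812271] 14.192577003304084
-40 [-79.44928189 -76.40102823 -73.94249375] 14.292240795778305
40 [-79.55380982 -76.65141368 -74.20397614] 14.462722914986996
70 [-79.54743152 -76.7847082  -74.20889946] 14.357424099513493
t 27.75 p [ 433.3 -282.5  258.8] w 88.4 F [ 0.3  0.1 -0.5] q [ 0.01  0.33  0.64  2.11 -0.57  0.61  0.93]
```

View pics/end.png

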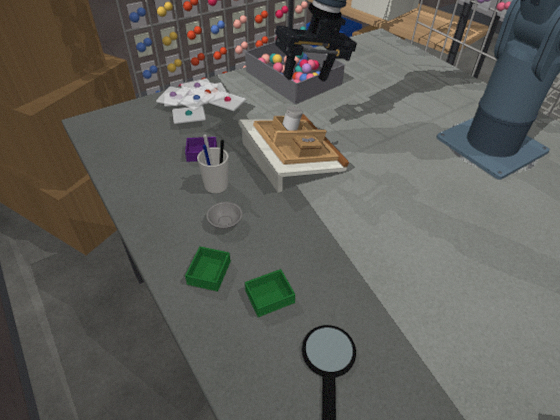

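The tray sits against the cleat, with the carton, the gift box and the tin in place around (295,138). The mirror, cup and dish are where they were, so I'm handing in.

```bash
python3 -c "
from station import job
print(job.job_done())"
```

```text
the job is handed in; nothing more can be done
None
```

I've handed the job in: by the last camera check the tray is against the cleat, the carton, gift box and tin sit flat in their places and released, and the mirror, cup and dish look unmoved; the hand-in gave no verdict.

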